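# Hook a dropped gauge ring out from behind the microscope guard

### The arm

A 6-joint arm with a two-finger parallel gripper is mounted at the origin on the work surface. World frame = base frame: x ahead of the robot, y to its left, z up, the work surface at z = 0. Lengths are in m, angles in rad, forces in N, time in s.
With the tool pointing down it reaches from about 0.325 to 0.775 m from the base axis. Payload 9.3 kg.
Tool frame: the origin (TCP) lies on the centre line of the jaws, within the pads' length; the fingertips stand 8 mm ahead of it and the grasp point (between the pads) lies 11 mm behind it; z points along the fingers, y is the line along which they close (so a half turn about z gives the same grasp; the last joint's range is limited). The gripper opens to 85 mm and grips with 20 to 120 N. Pads are 22 mm wide; open, the fingers measure 114 mm over their backs; the gripper's body (76 mm by 85 mm) begins 54 mm behind the grasp point. The pads swing forward as they close: fully open they stand 13 mm farther back than shut.
Start: joints at [1.031, 0.259, 0.021, 1.334, 0, 1.418], TCP at [0.207, 0.509, 0.239] pointing down, gripper open.
Joint ranges: [-3.04, 3.04], [-0.91, 1.82], [-1.04, 1.36], [-1.92, 1.95], [-1.52, 1.45], [-3.14, 3.14]. Speed limits (rad/s): [2.22, 2.22, 2.79, 3.14, 3.14, 3.14].

### API

Orientations are given as a rotation vector (axis times angle).
In Python, from bench import telemetry, get_image, camera_info, workorder gives the robot as it stands.
- The arm moves only by the tool step_arm, never from a script. Its argument "commands" is a list of rows, each a list of 3 entries, a list of its own where there are three numbers: the closure, from -1 (fully open) to 1 (shut), so that 0 is half open, then the shift along the tool's x, y, z in units of 0.25 m (1.0 is 0.25 m), then the turn, a rotation vector about the tool's x, y, z in units of pi/2 rad (1.0 is pi/2 rad). In form: [[fingers, [dx, dy, dz], [rx, ry, rz]], ...]. A call has 1 to 20 rows; each row shifts and turns the commanded pose from where the row before left it, along the tool's axes as they then stand; what a row does not reach is not made up. A row lasts 1/12 s, in which the tool goes at most 41.7 mm and 7.16 degrees, less where a joint would pass 70% of its speed; a pose out of reach is approached as far as the arm can. A call with a number of a shift or a turn outside -1 to 1 is refused whole. A call with a gripper value outside its range is refused whole. The fingers move at their own pace and stop on an object; "squeeze" is the grip in N (left out, the last holds). Time passes only in rows, so rows that do not move let the fingers close. It gives the time, the measured TCP pose, the force, the opening and the grip force at its end, in the units of the state.
- telemetry.observe(): the state, without advancing time (a new reading comes with each control period).
- get_image(name): name is "scene" or "top"; returns the picture (480x640x3 uint8, red, green, blue); there is no depth.
- camera_info(name): a dict with "vfov" (degrees; the focal length in pixels is half the picture's height over the tangent of half this angle, whatever the lens; pixels are square), "cx", "cy" (the principal point, pixels), "rvec" (rotation vector, rad) and "tvec" (3), from world to camera coordinates, as OpenCV has them. Camera axes: x right, y down, z forward; pixel columns grow to the right and rows downward; lengths in m; the calibration is good to about 2 mm. A picture is of the moment at which its call begins. camera_info takes no time and is no camera call.
- workorder.job_done(): hands the job in; it is judged then, once.
The state is a dict: "time": time; "qpos": joint angles; "dq": joint speeds; "joint_torque": joint torques, N m; "eef_pos": TCP position; "tool_rot": TCP orientation; "ft_force": force on the tool from outside, world axes, zero at the start; "torque": the same for the moment, N m; "grip_width": finger opening in m; "gripper_force": force on a finger pad.
Only numpy, scipy, OpenCV 4.12 (cv2) and the standard library are available. Lean on these libraries where they do the work, as an engineer would, in place of code of your own. Each camera call takes 0.05 s, during which the arm holds its last target. There are 200 camera calls.

### The job

A brass gauge ring has dropped into the narrow gap behind the yellow guard of the microscope station. Use the hooked rod to draw it out through the open, blue-taped end until it is wholly clear of the guard (fingers must not touch the ring while it is in the gap), then stand the rod back on the bench on the flat foot of its handle, out of the gap, and set the ring down flat - not dropped - inside the black circle on the white stage disc. Leave the amber jar and the black eyepiece where they stand.

Things in the scene. Friction and masses are not known exactly. Their poses are not given: they have to be found in the camera images.
- station: Fixed station; origin: gap centre, bench level; z up, x across the gap (roughly away from the robot), y along it. Gap: x -32..32, y -80..80 mm, bench as floor. At -x a yellow guard, 4 thick, 95 high (its feet, 5 high, reach x=-58). At +x a white block to x=242, 95 high, microscope on it to 0.42 m. Bars cross the top at y=+-20, +-60, undersides at 90: enter by the open end only
- end_plate: Fixed red plate 62 x 4 x 88 mm that closes one end of the gap. Origin: centre of its foot, at local y = +78 or -78 mm of the station, by chance; the opposite end is open
- tape: Strip of blue tape 64 x 12 mm stuck flat on the bench across the open end of the gap (paint-thin, nothing to bump into). Origin: its centre, at local y = -78 or +78 mm of the station, opposite the red plate
- ring_center (a point): Centre of the brass ring (half-way up): outside diameter 44 mm, bore 26 mm, 8 mm thick, about 60 g. It lies flat in the gap, within 30 mm of the gap's middle along y and within 7 mm across; z is its axis
- hook_grip (a point): Hooked rod, about 160 g: centre of its orange handle, 80 long (x) x 24 wide (y) x 36 mm high (z), flat foot 18 mm below this point. x points along the rod to the hook, z up. A 6 mm steel shaft at 10 mm above this point runs to 170 mm ahead of it, then bends straight down. Centre of mass in the handle, about 10 mm ahead. Starts standing on its foot on the bench
- hook_tip (a point): Lower end of the hook's down-turned tip, 6 mm thick: 170 mm ahead of hook_grip along the rod, 15.5 mm below it: 2.5 mm above the bench when the handle stands on it. It fits into the ring's bore from above
- stage_top (a point): Centre of the top of the fixed white stage disc, 90 mm diameter, top 12 mm above the bench; a thin black circle 76 mm in inner diameter is drawn on it, concentric. It stands at one of three spots near the robot; the jar and the eyepiece take the other two
- jar: Amber jar with black lid, 48 mm diameter, 60 mm high, loose bystander; origin at the centre of its foot
- eyepiece: Black eyepiece standing on end, 42 mm diameter, 50 mm high, loose bystander; origin at the centre of its foot
There are look-alikes about, which are no part of the job. Leave any pink or turquoise look-alike of the part that bears hook_grip alone.

How it is judged:
On the way:
1. the ring has been drawn wholly clear of the guard, past the open end (not (y of ring_center in the frame of station between -0.102 and 0.102 m) and height (world z) of ring_center below 0.03 m), for 0.2 s.
At the end, for the whole second after the job is handed in: The ring lies flat and still on the stage disc, its centre within 17 mm of the disc's centre; the rod stands still on the foot of its handle on the bench (within 0.12 rad of upright, not propped up), its hook outside the gap (horizontal distance between ring_center and stage_top below 0.017 m and z of ring_center in the frame of stage_top between 0.001 and 0.008 m and angle between each of ring_center, hook_grip's own z axis and vertical below 0.12 rad and linear speed of each of ring, hook below 0.02 m/s and height (world z) of hook_grip below 0.024 m and not (y of hook_tip in the frame of station between -0.08 and 0.08 m and x of hook_tip in the frame of station between -0.034 and 0.034 m)); the robot touches nothing.
It fails at once if the fingers touch the ring while it is in the gap (y of ring_center in the frame of station between -0.08 and 0.08 m and contact force between the fingers and ring above 0.3 N and x of ring_center in the frame of station between -0.032 and 0.032 m and height (world z) of ring_center below 0.09 m).
It fails at once if the ring is dropped onto the stage disc (linear speed of ring above 0.6 m/s and horizontal distance between ring_center and stage_top below 0.05 m and z of ring_center in the frame of stage_top below 0.04 m).
It fails at once if the jar is moved more than 15 mm (distance of jar from where it was at the start of the episode above 0.015 m).
It fails at once if the eyepiece is moved more than 15 mm (distance of eyepiece from where it was at the start of the episode above 0.015 m).
It also fails if it takes over 72 s, if anything falls off the work surface, if the arm or the gripper's body presses on something with over 40 N, if the wrist force passes 120 N, or if a joint passes its speed limit or range.

## Working session

There is one attempt and no reset: what is moved stays moved. The work goes in short steps, Python scripts to look and compute and a tool call to move; the robot and the scene stay as the last step left them, time stands still between calls to the robot, and variables do not carry over. Pictures are saved under pics/ and viewed, at most 12 in all, crops included, and the job is handed in when it is done.

Besides the shell and the picture viewer there is one more tool, called as name(argument=value, ...) on one line, values as JSON. step_arm: Moves the arm, as the interface text tells. Shifts and turns lie within -1 to 1; 1 stands for 0.25 m of shift or pi/2 rad of turn. Its arguments: {"type":"object","properties":{"commands":{"type":"array"},"squeeze":{"type":"number"}},"required":["commands"]}

```bash
mkdir -p pics; python3 - <<'E'
from bench import telemetry,get_image,camera_info
import cv2
for n in("scene","top"):
    im=get_image(n); cv2.imwrite(f"pics/{n}0.png",im[:,:,::-1]); print(n,camera_info(n))
print(telemetry.observe())
E
```

```text
scene {'vfov': 42.90318955292126, 'cx': 308.835225412241, 'cy': 226.4852338437196, 'rvec': array([ 0.97787598,  2.58725945, -0.90053698]), 'tvec': array([ 0.36087207, -0.18379413,  1.44905757])}
top {'vfov': 43.926526027539936, 'cx': 318.5909539835262, 'cy': 231.38643907822734, 'rvec': array([ 2.15514398, -2.16873217,  0.09471241]), 'tvec': array([-0.04084973,  0.46112447,  1.36636124])}
{'time': 0.1, 'qpos': array([ 1.03142157e+00,  2.59195504e-01,  2.07993167e-02,  1.33368862e+00,
       -3.51503186e-05,  1.41818011e+00]), 'dq': array([-0.000192  , -0.00155538,  0.00143955,  0.00107461, -0.0006306 ,
       -0.00049821]), 'joint_torque': array([ 6.58248799e-03, -5.56691658e+01,  3.45070481e+01,  1.16083273e-02,
       -1.07593917e-04,  5.65395146e-05]), 'eef_pos': array([0.20734588, 0.50914933, 0.23867914]), 'tool_rot': array([-6.03661788e-01, -3.08263776e+00,  1.92247366e-03]), 'ft_force': array([ 0.12684275,  0.52688732, -0.0218033 ]), 'torque': array([-0.00493314, -0.02844187,  0.03346237]), 'gripper_force': 0.0, 'grip_width': 0.08561440405076748}
```

View pics/scene0.png

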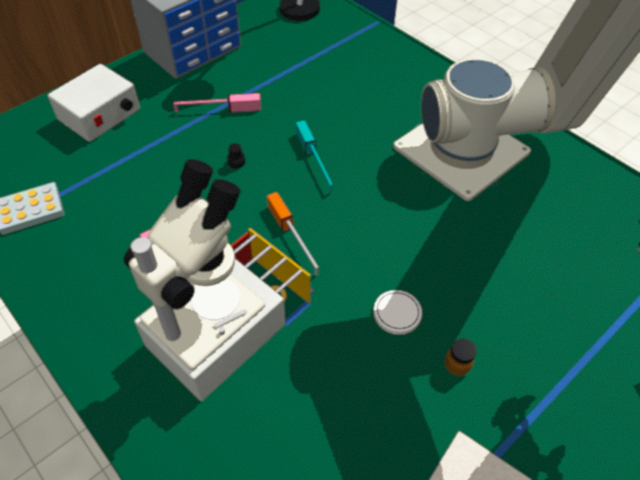

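View pics/top0.png

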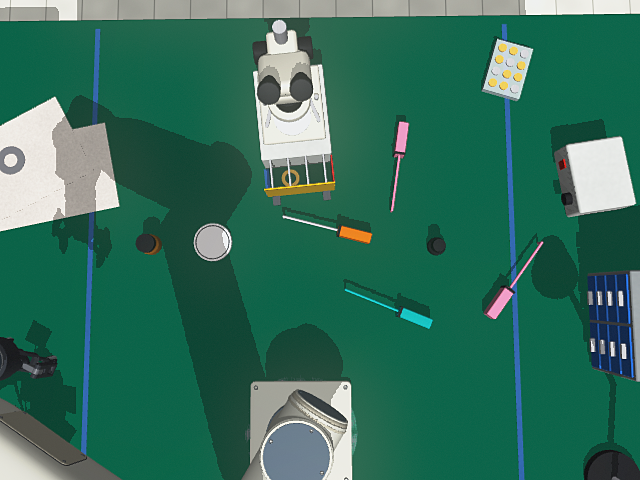

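The top view shows the orange rod's handle at (355,235) and its tip at about (284,216). The look-alikes are turquoise at (415,317) and pink at (402,138) and (498,302). The ring is at (290,178); the grey ring at (11,160) is a decoy. Blue tape is on the left (267,178) and the red plate on the right (333,172). The stage is at (212,242), the jar at (148,243) and the eyepiece at (436,245). I choose the orange rod.

```bash
cat > h.py <<'E'
import numpy as np,cv2
from bench import telemetry,get_image,camera_info
def cam(n):
    c=camera_info(n);f=240/np.tan(np.radians(c['vfov']/2))
    return np.array([[f,0,c['cx']],[0,f,c['cy']],[0,0,1]]),cv2.Rodrigues(np.array(c['rvec']))[0],np.array(c['tvec'])
def w(n,u,v,z):
    K,R,t=cam(n);d=R.T@np.linalg.solve(K,[u,v,1]);o=-R.T@t
    return o+d*(z-o[2])/d[2]
def px(n,p):
    K,R,t=cam(n);q=K@(R@np.array(p)+t);return q[:2]/q[2]
def crop(n,x,y,ww,hh,s,name):
    im=get_image(n)[y:y+hh,x:x+ww,::-1]
    cv2.imwrite(name,cv2.resize(im,None,fx=s,fy=s,interpolation=cv2.INTER_CUBIC))
E
python3 - <<'E'
from h import *
crop("top",250,140,133,110,6,"pics/c1.png")
for nm,u,v,z in [("ring",290,178,.004),("handle",355,235,.036),("tip",284,216,.028),("stage",212,242,.012),("jar",148,243,.06),("eye",436,245,.05)]: print(nm,w("top",u,v,z).round(4))
E
```

```text
ring [0.5917 0.0242 0.004 ]
handle [ 0.4506 -0.128   0.036 ]
tip [0.4971 0.0368 0.028 ]
stage [0.4387 0.2077 0.012 ]
jar [0.4332 0.3446 0.06  ]
eye [ 0.4251 -0.3114  0.05  ]
```

View pics/c1.png

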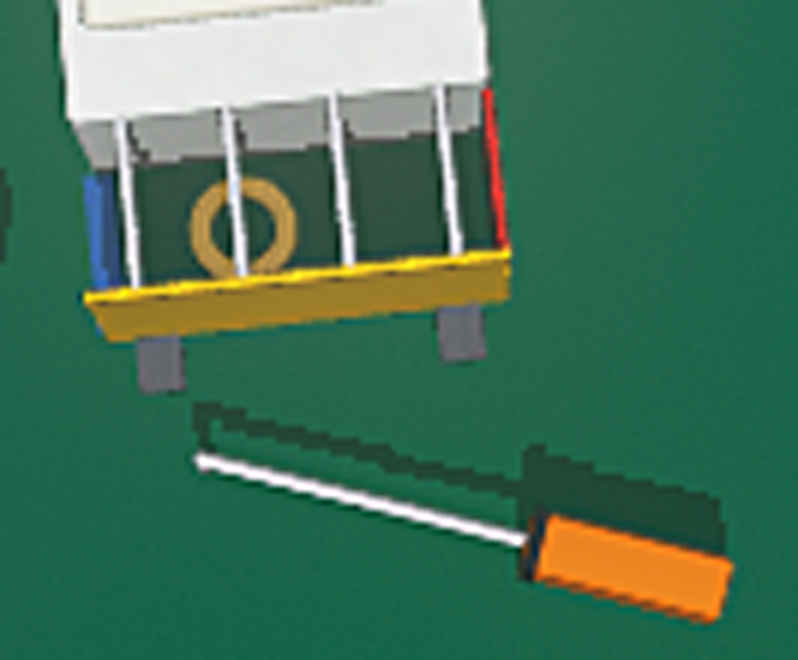

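```bash
cat >> h.py <<'E'
def cw(x,y,z,ox=250,oy=140,s=6,n="top"): return w(n,(x+.5)/s-.5+ox,(y+.5)/s-.5+oy,z)
E
python3 - <<'E'
from h import *
a,b=cw(86,295,.095),cw(509,250,.095)
print("guard",a,b,np.linalg.norm(a-b),"yaw y",np.degrees(np.arctan2(*(a-b)[[1,0]])))
y=(a-b)[:2]/np.linalg.norm(a-b);x=np.array([y[1],-y[0]])
c=((a+b)/2)[:2]+x*.034; print("station",c,x,y)
r=cw(243,228,.008)[:2]; print("ring",r,"local",(r-c)@x,(r-c)@y)
for p in[(95,235)]: t=cw(*p,0)[:2];print("tape local",(t-c)@x,(t-c)@y)
h=np.mean([cw(*p,.036) for p in[(552,514),(733,565),(718,622),(537,580)]],0);t=cw(203,460,.031)
d=(t-h)[:2];print("handle",h,"tip",t,np.linalg.norm(d),"yaw",np.degrees(np.arctan2(d[1],d[0])))
im=get_image("top");g=cv2.cvtColor(im,cv2.COLOR_RGB2HSV)
m=((g[...,1]<90)&(g[...,2]>90)).astype(np.uint8);m[:215]=0;m[270:]=0;m[:,:185]=0;m[:,245:]=0
k=cv2.findContours(m,0,1)[0];k=max(k,key=cv2.contourArea);(u,v),rr=cv2.minEnclosingCircle(k)
s=w("top",u,v,.012);print("stage",u,v,rr,s,"diam",2*np.linalg.norm(w("top",u+rr,v,.012)-s))
print("scene px check", px("scene",s),px("scene",[*r,.004]),px("scene",h),px("scene",t))
E
```

```text
guard [0.55007966 0.07680969 0.095     ] [ 0.56575079 -0.08073318  0.095     ] 0.15832036785697404 yaw y 95.68064678605855
station [0.59174825 0.0014037 ] [0.99508906 0.09898364] [-0.09898364  0.99508906]
ring [0.59188093 0.02374931] local 0.002343870465946972 0.022222743044840534
tape local 0.007482136434911404 0.08174110180298862
handle [ 0.45145137 -0.12893454  0.036     ] tip [0.49609874 0.03791466 0.031     ] 0.17271954942303533 yaw 75.01914191894257
stage 212.0269012451172 241.49366760253906 19.501007080078125 [0.43984704 0.20767274 0.012     ] diam 0.09211577263473034
scene px check [397.28282547 309.99913376] [274.31730767 295.4643085 ] [279.12567647 203.92715048] [315.86387182 265.31214754]
```

step_arm(commands=[[-1, [0, 0, 0], [0, 0, 0.0768]], [-1, [0, 0, 0], [0, 0, 0.0768]], [-1, [0, 0, 0], [0, 0, 0.0768]], [-1, [0, 0, 0], [0, 0, 0.0768]], [-1, [0, 0, 0], [0, 0, 0.0768]], [-1, [0, 0, 0], [0, 0, 0.0768]], [-1, [0, 0, 0], [0, 0, 0.0768]], [-1, [0, 0, 0], [0, 0, 0.0768]], [-1, [0, 0, 0], [0, 0, 0.0768]], [-1, [0, 0, 0], [0, 0, 0.0768]], [-1, [0, 0, 0], [0, 0, 0.0768]], [-1, [0, 0, 0], [0, 0, 0.0768]], [-1, [0, 0, 0], [0, 0, 0]]])

```text
time: 1.28
eef_pos: [0.2074, 0.5093, 0.2391]
tool_rot: [2.499, 1.903, -0.001]
ft_force: [0.4, -0.0, 0.4]
grip_width: 0.0856
gripper_force: 0.0
```

step_arm(commands=[[-1, [-0.1096, 0.0802, 0], [0, 0, 0]], [-1, [-0.1096, 0.0802, 0], [0, 0, 0]], [-1, [-0.1096, 0.0802, 0], [0, 0, 0]], [-1, [-0.1096, 0.0802, 0], [0, 0, 0]], [-1, [-0.1096, 0.0802, 0], [0, 0, 0]], [-1, [-0.1096, 0.0802, 0], [0, 0, 0]], [-1, [-0.1096, 0.0802, 0], [0, 0, 0]], [-1, [-0.1096, 0.0802, 0], [0, 0, 0]], [-1, [-0.1096, 0.0802, 0], [0, 0, 0]], [-1, [-0.1096, 0.0802, 0], [0, 0, 0]], [-1, [-0.1096, 0.0802, 0], [0, 0, 0]], [-1, [-0.1096, 0.0802, 0], [0, 0, 0]], [-1, [-0.1096, 0.0802, 0], [0, 0, 0]], [-1, [-0.1096, 0.0802, 0], [0, 0, 0]], [-1, [-0.1096, 0.0802, 0], [0, 0, 0]], [-1, [-0.1096, 0.0802, 0], [0, 0, 0]], [-1, [-0.1096, 0.0802, 0], [0, 0, 0]], [-1, [-0.1096, 0.0802, 0], [0, 0, 0]], [-1, [-0.1096, 0.0802, 0], [0, 0, 0]], [-1, [-0.1096, 0.0802, 0], [0, 0, 0]]])

```text
time: 2.95
eef_pos: [0.452, -0.126, 0.2393]
tool_rot: [2.49, 1.915, 0.0]
ft_force: [1.6, 0.3, -0.1]
grip_width: 0.0854
gripper_force: 0.0
```

```bash
cat >> h.py <<'E'
def go(x,y,z,yaw=None):
    "units to go in the tool axes (shift now), and yaw turn afterwards in units"
    s=telemetry.observe();R=cv2.Rodrigues(np.array(s['tool_rot']))[0]
    yw=np.degrees(np.arctan2(R[1,0],R[0,0]));p=np.array(s['eef_pos'])
    d=R.T@(np.array([x,y,z])-p)
    print("t",round(s['time'],2),"pos",p.round(4),"yaw",yw.round(2),"tilt",R[:,2].round(3),"q",np.array(s['qpos']).round(2),"w",round(s['grip_width'],4),"gf",round(s['gripper_force'],1),"ft",np.array(s['ft_force']).round(1))
    print("shift units",(d/.25).round(4),"turn rz",None if yaw is None else round(-((yaw-yw+180)%360-180)/90,4))
E
python3 -c "
from h import *
go(.4527,-.1241,.014,75.0)"
```

```text
t 2.95 pos [ 0.452  -0.126   0.2393] yaw 75.14 tilt [ 0. -0. -1.] q [-0.45  0.12 -0.16  1.29  0.    1.38] w 0.0854 gf 0.0 ft [ 1.6  0.3 -0.1]
shift units [8.100e-03 4.000e-04 9.013e-01] turn rz 0.0016
```

step_arm(commands=[[-1, [0.008, 0, 0.12], [0, 0, 0]], [-1, [0, 0, 0.12], [0, 0, 0]], [-1, [0, 0, 0.12], [0, 0, 0]], [-1, [0, 0, 0.12], [0, 0, 0]], [-1, [0, 0, 0.12], [0, 0, 0]], [-1, [0, 0, 0.1], [0, 0, 0]], [-1, [0, 0, 0.1], [0, 0, 0]], [-1, [0, 0, 0.06], [0, 0, 0]], [-1, [0, 0, 0.04], [0, 0, 0]], [-1, [0, 0, 0], [0, 0, 0]], [0.2, [0, 0, 0], [0, 0, 0]], [1, [0, 0, 0], [0, 0, 0]], [1, [0, 0, 0], [0, 0, 0]], [1, [0, 0, 0], [0, 0, 0]], [1, [0, 0, 0], [0, 0, 0]], [1, [0, 0, 0], [0, 0, 0]], [1, [0, 0, 0], [0, 0, 0]], [1, [0, 0, 0], [0, 0, 0]]], squeeze=60)

```text
time: 4.45
eef_pos: [0.4528, -0.1225, 0.015]
tool_rot: [2.493, 1.91, 0.001]
ft_force: [-0.9, 0.7, 5.1]
grip_width: 0.023
gripper_force: 58.9
```

```bash
python3 -c "
from h import *
go(.4527,-.1241,.17,75.0)"
```

```text
t 4.45 pos [ 0.4528 -0.1225  0.015 ] yaw 74.91 tilt [ 0.001 -0.001 -1.   ] q [-0.44  0.31 -0.55  0.71 -0.    1.39] w 0.023 gf 58.9 ft [-0.9  0.7  5.1]
shift units [-0.0065  0.0022 -0.6198] turn rz -0.0009
```

step_arm(commands=[[1, [0, 0, -0.06], [0, 0, 0]], [1, [0, 0, -0.12], [0, 0, 0]], [1, [0, 0, -0.12], [0, 0, 0]], [1, [0, 0, -0.12], [0, 0, 0]], [1, [0, 0, -0.12], [0, 0, 0]], [1, [0, 0, -0.08], [0, 0, 0]], [1, [0, 0, 0], [0, 0, -0.03]], [1, [0, 0, 0], [0, 0, -0.07]], [1, [0, 0, 0], [0, 0, -0.07]], [1, [0, 0, 0], [0, 0, -0.07]], [1, [0, 0, 0], [0, 0, -0.07]], [1, [0, 0, 0], [0, 0, -0.07]], [1, [0, 0, 0], [0, 0, -0.07]], [1, [0, 0, 0], [0, 0, -0.07]], [1, [0, 0, 0], [0, 0, -0.07]], [1, [0, 0, 0], [0, 0, -0.07]], [1, [0, 0, 0], [0, 0, -0.07]], [1, [0, 0, 0], [0, 0, -0.07]], [1, [0, 0, 0], [0, 0, -0.07]], [1, [0, 0, 0], [0, 0, -0.07]]])

```text
time: 6.12
eef_pos: [0.4521, -0.1222, 0.1694]
tool_rot: [-0.55, -3.093, -0.0]
ft_force: [0.4, -0.8, -2.8]
grip_width: 0.0232
gripper_force: 59.2
```

step_arm(commands=[[1, [0, 0, 0], [0, 0, -0.07]], [1, [0, 0, 0], [0, 0, -0.07]], [1, [0, 0, 0], [0, 0, -0.07]], [1, [0, 0, 0], [0, 0, -0.07]], [1, [0, 0, 0], [0, 0, -0.07]], [1, [0, 0, 0], [0, 0, -0.07]], [1, [0, 0, 0], [0, 0, -0.07]], [1, [0, 0, 0], [0, 0, -0.07]], [1, [0, 0, 0], [0, 0, -0.07]], [1, [0, 0, 0], [0, 0, -0.07]], [1, [0, 0, 0], [0, 0, -0.07]], [1, [0, 0, 0], [0, 0, -0.07]], [1, [0, 0, 0], [0, 0, -0.07]], [1, [0, 0, 0], [0, 0, -0.07]], [1, [0, 0, 0], [0, 0, -0.07]], [1, [0, 0, 0], [0, 0, -0.07]], [1, [0, 0, 0], [0, 0, -0.07]], [1, [0, 0, 0], [0, 0, -0.07]], [1, [0, 0, 0], [0, 0, -0.03]], [1, [0, 0, 0], [0, 0, 0]]])

```text
time: 7.78
eef_pos: [0.4522, -0.1222, 0.1694]
tool_rot: [-2.33, 2.108, 0.0]
ft_force: [-0.0, 0.4, -0.9]
grip_width: 0.0233
gripper_force: 59.2
```

```bash
python3 -c "
from h import *
go(.565,.2937,.17,275.7)"
```

```text
t 7.78 pos [ 0.4522 -0.1222  0.1694] yaw -84.27 tilt [-0.  0. -1.] q [-0.44  0.15 -0.3   1.12  0.   -2.11] w 0.0233 gf 59.2 ft [-0.   0.4 -0.9]
shift units [-1.6101 -0.6153 -0.0025] turn rz 0.0004
```

step_arm(commands=[[1, [-0.05, 0, 0], [0, 0, 0]], [1, [-0.12, 0, 0], [0, 0, 0]], [1, [-0.12, 0, 0], [0, 0, 0]], [1, [-0.12, 0, 0], [0, 0, 0]], [1, [-0.12, 0, 0], [0, 0, 0]], [1, [-0.12, 0, 0], [0, 0, 0]], [1, [-0.12, -0.06, 0], [0, 0, 0]], [1, [-0.12, -0.06, 0], [0, 0, 0]], [1, [-0.12, -0.06, 0], [0, 0, 0]], [1, [-0.12, -0.06, 0], [0, 0, 0]], [1, [-0.12, -0.06, 0], [0, 0, 0]], [1, [-0.12, -0.06, 0], [0, 0, 0]], [1, [-0.12, -0.06, 0], [0, 0, 0]], [1, [-0.12, -0.06, 0], [0, 0, 0]], [1, [0, -0.06, 0], [0, 0, 0]], [1, [0, -0.05, 0], [0, 0, 0]], [1, [0, -0.025, 0], [0, 0, 0]], [1, [0, 0, 0], [0, 0, 0]]])

```text
time: 9.28
eef_pos: [0.5665, 0.2937, 0.1687]
tool_rot: [2.325, -2.112, -0.0]
ft_force: [-0.7, 0.4, -1.6]
grip_width: 0.0231
gripper_force: 59.3
```

```bash
python3 -c "
from h import *
go(.565,.2937,.040,275.7)
crop('top',190,130,160,120,5,'pics/c2.png')"
```

```text
t 9.28 pos [0.5665 0.2937 0.1687] yaw -84.48 tilt [-0.001 -0.    -1.   ] q [ 0.35  0.43  0.11  1.24 -0.   -1.32] w 0.0231 gf 59.3 ft [-0.7  0.4 -1.6]
shift units [-0.0007  0.0056  0.5147] turn rz -0.002
```

View pics/c2.png

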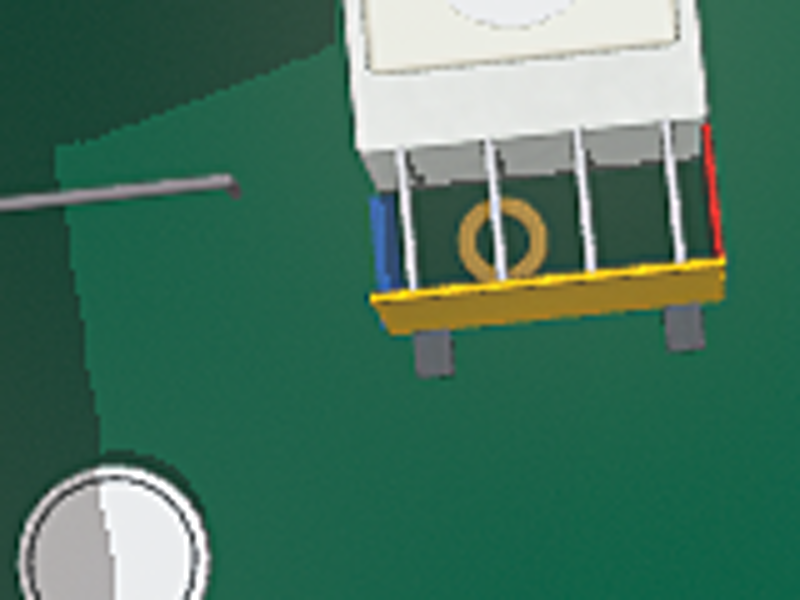

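The rod is held level with its bend at crop (236,184), and the ring is still at crop (503,241). Next I check the tip offset and descend.

step_arm(commands=[[1, [0, 0.0056, 0.06], [0, 0, -0.002]], [1, [0, 0, 0.1], [0, 0, 0]], [1, [0, 0, 0.1], [0, 0, 0]], [1, [0, 0, 0.1], [0, 0, 0]], [1, [0, 0, 0.1], [0, 0, 0]], [1, [0, 0, 0.055], [0, 0, 0]], [1, [0, 0, 0], [0, 0, 0]]])

```text
time: 9.92
eef_pos: [0.5621, 0.2921, 0.0376]
tool_rot: [2.325, -2.105, -0.004]
ft_force: [-0.7, -0.4, -1.4]
grip_width: 0.0232
gripper_force: 59.3
```

```bash
python3 -c "
from h import *
t=cw(233,181,.185,190,130,5); print('tip before',t, np.linalg.norm(t[:2]-[.5665,.2937]), np.degrees(np.arctan2(t[1]-.2937,t[0]-.5665)))
c=np.array([.59175,.0014]);x=np.array([.9951,.0990]);y=np.array([-.0990,.9951])
r=c+x*.0023+y*.0222; T=r+y*.1635; print(T)
go(T[0],T[1],.040,275.7)
s=telemetry.observe();p=np.array(s['eef_pos']);print('local tcp',(p[:2]-c)@x,(p[:2]-c)@y)
crop('top',190,130,160,120,5,'pics/c3.png')"
```

```text
tip before [0.5832542  0.12535759 0.185     ] 0.16917408239404405 -84.3163791723616
[0.57565443 0.18641777]
t 9.92 pos [0.5621 0.2921 0.0376] yaw -84.3 tilt [-0.005 -0.002 -1.   ] q [ 0.35  0.52 -0.11  0.95  0.   -1.32] w 0.0232 gf 59.3 ft [-0.7 -0.4 -1.4]
shift units [ 0.4259 -0.0121 -0.009 ] turn rz 0.0
local tcp -0.0007744916116200484 0.29216654577692935
```

View pics/c3.png

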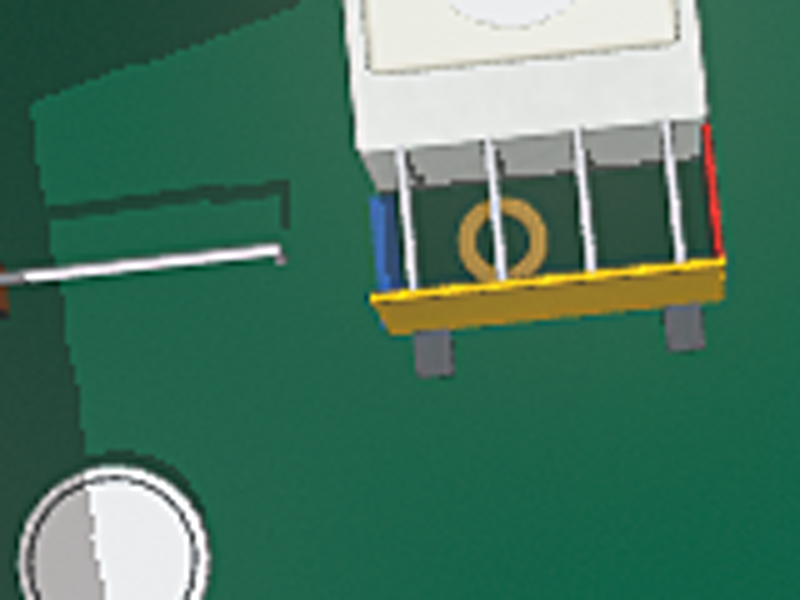

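step_arm(commands=[[1, [0, -0.012, 0], [0, 0, 0]], [1, [0.03, 0, 0], [0, 0, 0]], [1, [0.06, 0, 0], [0, 0, 0]], [1, [0.06, 0, 0], [0, 0, 0]], [1, [0.06, 0, 0], [0, 0, 0]], [1, [0.06, 0, 0], [0, 0, 0]], [1, [0.06, 0, 0], [0, 0, 0]], [1, [0.06, 0, 0], [0, 0, 0]], [1, [0.03, 0, 0], [0, 0, 0]], [1, [0, 0, 0], [0, 0, 0]], [1, [0, 0, 0], [0, 0, 0]]])

```text
time: 10.88
eef_pos: [0.5784, 0.1885, 0.0406]
tool_rot: [-2.329, 2.108, 0.0]
ft_force: [-0.5, 0.6, -2.2]
grip_width: 0.0232
gripper_force: 59.3
```

```bash
python3 -c "
from h import *
go(.57565,.1864,.0165,275.7)
crop('top',240,140,100,75,8,'pics/c4.png')"
```

```text
t 10.88 pos [0.5784 0.1885 0.0406] yaw -84.29 tilt [-0.  0. -1.] q [ 0.18  0.48 -0.18  0.92  0.   -1.49] w 0.0232 gf 59.3 ft [-0.5  0.6 -2.2]
shift units [0.0073 0.0119 0.0962] turn rz 0.0001
```

View pics/c4.png

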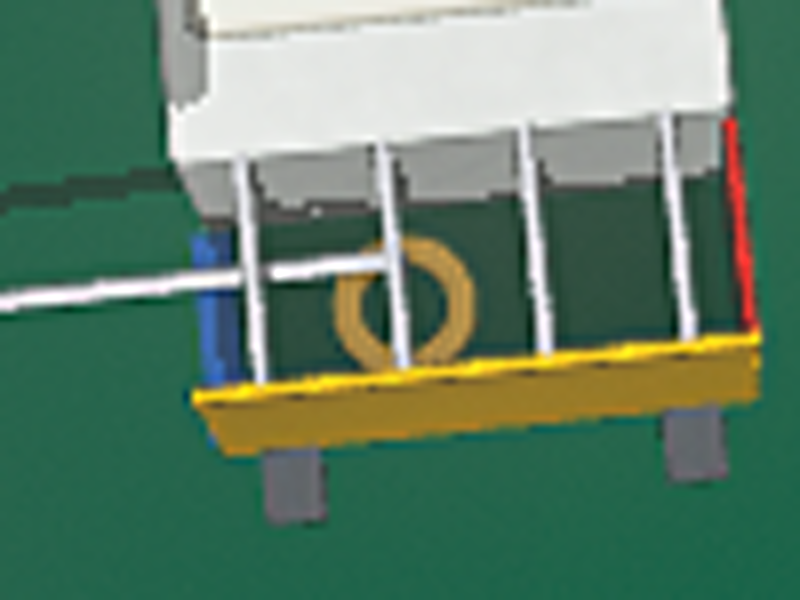

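```bash
python3 -c "
from h import *
c=np.array([.59175,.0014]);x=np.array([.9951,.0990]);y=np.array([-.0990,.9951])
L=lambda p:(np.round(((p[:2]-c)@x)*1e3,1),np.round(((p[:2]-c)@y)*1e3,1))
print('shaft at px(385,262):',L(cw(385,262,.0536,240,140,8)))
print('shaft at px(50,296):',L(cw(50,296,.0536,240,140,8)))
print('ring',L(cw(404,302,.006,240,140,8)))
s=telemetry.observe();print('tcp',L(np.array(s['eef_pos'])))
"
```

```text
shaft at px(385,262): (np.float64(6.1), np.float64(24.5))
shaft at px(50,296): (np.float64(6.6), np.float64(121.8))
ring (np.float64(3.4), np.float64(22.3))
tcp (np.float64(5.2), np.float64(188.1))
```

step_arm(commands=[[1, [0.004, 0.011, 0], [0, 0, 0]], [1, [0, 0, 0.02], [0, 0, 0]], [1, [0, 0, 0.02], [0, 0, 0]], [1, [0, 0, 0.02], [0, 0, 0]], [1, [0, 0, 0.02], [0, 0, 0]], [1, [0, 0, 0.015], [0, 0, 0]], [1, [0, 0, 0], [0, 0, 0]], [1, [0, 0, 0], [0, 0, 0]]])

```text
time: 11.6
eef_pos: [0.5755, 0.1877, 0.0164]
tool_rot: [2.33, -2.106, -0.001]
ft_force: [0.5, -0.2, -0.8]
grip_width: 0.023
gripper_force: 59.3
```

```bash
python3 -c "
from h import *
go(.5645,.2985,.0165,275.7)"
```

```text
t 11.6 pos [0.5755 0.1877 0.0164] yaw -84.22 tilt [-0.001 -0.    -1.   ] q [ 0.18  0.5  -0.21  0.86 -0.   -1.49] w 0.023 gf 59.3 ft [ 0.5 -0.2 -0.8]
shift units [-0.4452 -0.0009 -0.0005] turn rz 0.0009
```

step_arm(commands=[[1, [-0.01, 0, 0], [0, 0, 0]], [1, [-0.02, 0, 0], [0, 0, 0]], [1, [-0.02, 0, 0], [0, 0, 0]], [1, [-0.03, 0, 0], [0, 0, 0]], [1, [-0.03, 0, 0], [0, 0, 0]], [1, [-0.03, 0, 0], [0, 0, 0]], [1, [-0.03, 0, 0], [0, 0, 0]], [1, [-0.03, 0, 0], [0, 0, 0]], [1, [-0.03, 0, 0], [0, 0, 0]], [1, [-0.03, 0, 0], [0, 0, 0]], [1, [-0.03, 0, 0], [0, 0, 0]], [1, [-0.03, 0, 0], [0, 0, 0]], [1, [-0.03, 0, 0], [0, 0, 0]], [1, [-0.03, 0, 0], [0, 0, 0]], [1, [-0.03, 0, 0], [0, 0, 0]], [1, [-0.03, 0, 0], [0, 0, 0]], [1, [-0.02, 0, 0], [0, 0, 0]], [1, [-0.01, 0, 0], [0, 0, 0]], [1, [0, 0, 0], [0, 0, 0]], [1, [0, 0, 0], [0, 0, 0]]])

```text
time: 13.27
eef_pos: [0.5637, 0.3047, 0.0167]
tool_rot: [2.331, -2.106, -0.0]
ft_force: [-0.1, -0.8, -1.6]
grip_width: 0.0227
gripper_force: 59.3
```

```bash
python3 -c "
from h import *
go(.5645,.2985,.0165,275.7)
crop('top',190,130,160,120,5,'pics/c5.png')"
```

```text
t 13.27 pos [0.5637 0.3047 0.0167] yaw -84.22 tilt [-0.  0. -1.] q [ 0.36  0.55 -0.12  0.91  0.   -1.31] w 0.0227 gf 59.3 ft [-0.1 -0.8 -1.6]
shift units [ 0.0251 -0.0006  0.0008] turn rz 0.0009
```

View pics/c5.png

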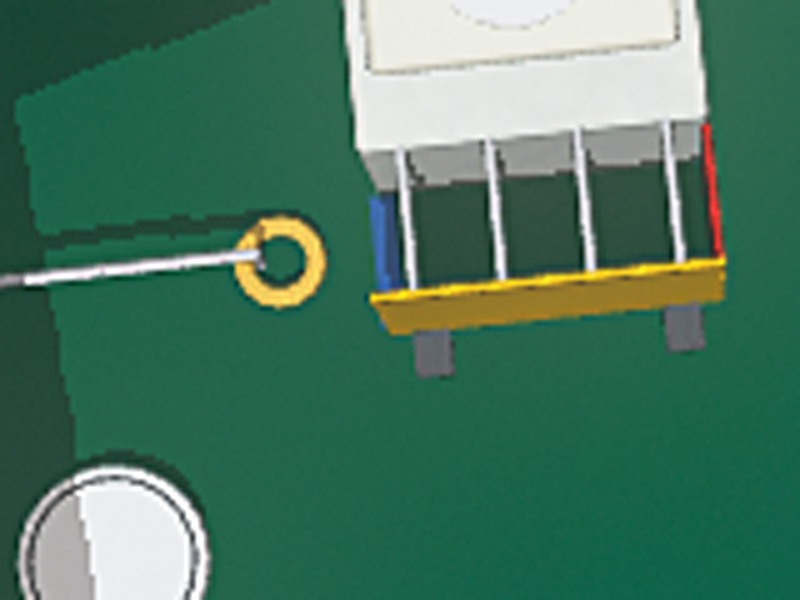

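The ring is out, centred at crop (280,262), well left of the guard end at 372, with the hook in its bore. Now I unhook it and carry the rod to a free area.

step_arm(commands=[[1, [0.02, 0, 0], [0, 0, 0]], [1, [0, 0, 0], [0, 0, 0]], [1, [0, 0, -0.03], [0, 0, 0]], [1, [0, 0, -0.06], [0, 0, 0]], [1, [0, 0, -0.1], [0, 0, 0]], [1, [0, 0, -0.1], [0, 0, 0]], [1, [0, 0, -0.1], [0, 0, 0]], [1, [0, 0, -0.1], [0, 0, 0]], [1, [0, 0, -0.1], [0, 0, 0]], [1, [0, 0.1, 0], [0, 0, 0]], [1, [0, 0.1, 0], [0, 0, 0]], [1, [0, 0.1, 0], [0, 0, 0]], [1, [0, 0.1, 0], [0, 0, 0]], [1, [0, 0.1, 0], [0, 0, 0]], [1, [0.05, 0.09, 0], [0, 0, 0]], [1, [0.12, 0, 0], [0, 0, 0]], [1, [0.12, 0, 0], [0, 0, 0]], [1, [0.12, 0, 0], [0, 0, 0]], [1, [0.12, 0, 0], [0, 0, 0]]])

```text
time: 14.9
eef_pos: [0.4306, 0.1518, 0.1652]
tool_rot: [-2.33, 2.105, -0.001]
ft_force: [0.8, 0.1, -2.2]
grip_width: 0.023
gripper_force: 59.6
```

step_arm(commands=[[1, [0.12, 0, 0], [0, 0, 0]], [1, [0.12, 0, 0], [0, 0, 0]], [1, [0.1, 0, 0], [0, 0, 0]], [1, [0.05, 0, 0], [0, 0, 0]], [1, [0, 0, 0], [0, 0, 0]], [1, [0, 0, 0], [0, 0, 0]]])

```text
time: 15.4
eef_pos: [0.4407, 0.0555, 0.1648]
tool_rot: [-2.328, 2.109, -0.001]
ft_force: [0.2, -0.2, -1.8]
grip_width: 0.0233
gripper_force: 59.6
```

```bash
python3 -c "
from h import *
go(.44,.06,.0155,275.7)
c=np.array([.59175,.0014]);x=np.array([.9951,.0990]);y=np.array([-.0990,.9951])
im=get_image('top');g=cv2.cvtColor(im,cv2.COLOR_RGB2HSV)[150:220,190:300-30]
m=((g[...,0]>12)&(g[...,0]<32)&(g[...,1]>110)&(g[...,2]>90)).astype(np.uint8)
k=max(cv2.findContours(m,0,1)[0],key=cv2.contourArea);(u,v),r=cv2.minEnclosingCircle(k);u+=190;v+=150
p=w('top',u,v,.006);print('ring',u,v,r,p,'diam',2*np.linalg.norm(w('top',u+r,v,.006)-p),'local',(p[:2]-c)@x,(p[:2]-c)@y)
"
```

```text
t 15.4 pos [0.4407 0.0555 0.1648] yaw -84.35 tilt [ 0.001  0.    -1.   ] q [-0.06  0.12 -0.36  1.1   0.   -1.73] w 0.0233 gf 59.6 ft [ 0.2 -0.2 -1.8]
shift units [-0.0182  0.0015  0.5973] turn rz -0.0005
ring 246.0 176.0 6.000100135803223 [0.59700384 0.12938092 0.006     ] diam 0.02875028215955224 local 0.017898210930891088 0.12683368691527816
```

step_arm(commands=[[1, [0, 0, 0.1], [0, 0, 0]], [1, [0, 0, 0.1], [0, 0, 0]], [1, [0, 0, 0.1], [0, 0, 0]], [1, [0, 0, 0.1], [0, 0, 0]], [1, [0, 0, 0.1], [0, 0, 0]], [1, [0, 0, 0.04], [0, 0, 0]], [1, [0, 0, 0.03], [0, 0, 0]], [1, [0, 0, 0.015], [0, 0, 0]], [1, [0, 0, 0.01], [0, 0, 0]], [1, [0, 0, 0.002], [0, 0, 0]], [1, [0, 0, 0], [0, 0, 0]], [1, [0, 0, 0], [0, 0, 0]]])

```text
time: 16.45
eef_pos: [0.4412, 0.056, 0.0157]
tool_rot: [-2.33, 2.106, -0.002]
ft_force: [0.1, 0.4, -0.9]
grip_width: 0.023
gripper_force: 59.6
```

```bash
python3 -c "
from h import *
go(.44,.06,.0150,275.7)"
```

```text
t 16.45 pos [0.4412 0.056  0.0157] yaw -84.22 tilt [ 0.001 -0.    -1.   ] q [-0.06  0.27 -0.6   0.7  -0.   -1.73] w 0.023 gf 59.6 ft [ 0.1  0.4 -0.9]
shift units [-0.0164  0.0031  0.0027] turn rz 0.0009
```

Lower another ~0.7 mm, release and rise.

step_arm(commands=[[1, [0, 0, 0.003], [0, 0, 0]], [1, [0, 0, 0], [0, 0, 0]], [0.2, [0, 0, 0], [0, 0, 0]], [-0.2, [0, 0, 0], [0, 0, 0]], [-1, [0, 0, 0], [0, 0, 0]], [-1, [0, 0, 0], [0, 0, 0]], [-1, [0, 0, 0], [0, 0, 0]], [-1, [0, 0, 0], [0, 0, 0]], [-1, [0, 0, 0], [0, 0, 0]], [-1, [0, 0, -0.05], [0, 0, 0]], [-1, [0, 0, -0.1], [0, 0, 0]], [-1, [0, 0, -0.1], [0, 0, 0]], [-1, [0, 0, -0.12], [0, 0, 0]], [-1, [0, 0, -0.12], [0, 0, 0]], [-1, [0, 0, -0.1], [0, 0, 0]], [-1, [0, 0, 0], [0, 0, 0]]])

```text
time: 17.78
eef_pos: [0.4427, 0.0559, 0.1663]
tool_rot: [-2.327, 2.104, -0.009]
ft_force: [1.4, -0.7, -0.4]
grip_width: 0.0854
gripper_force: 0.0
```

```bash
python3 -c "
from h import *
go(.44,.06,.16,275.7)
crop('top',190,140,200,150,4,'pics/c6.png')"
```

```text
t 17.78 pos [0.4427 0.0559 0.1663] yaw -84.22 tilt [ 0.007 -0.    -1.   ] q [-0.06  0.11 -0.35  1.1  -0.   -1.73] w 0.0854 gf 0.0 ft [ 1.4 -0.7 -0.4]
shift units [-0.0174  0.0093  0.0249] turn rz 0.0009
```

View pics/c6.png

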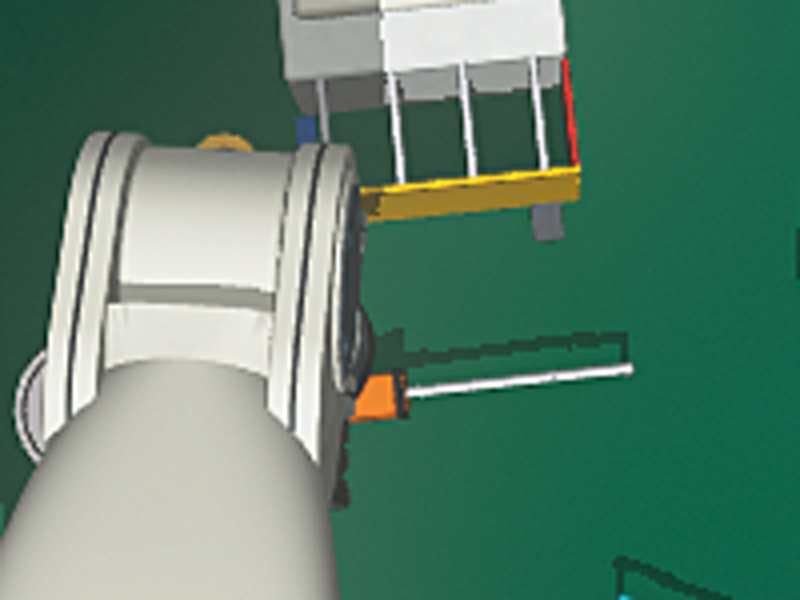

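```bash
python3 -c "
from h import *
c=np.array([.59175,.0014]);x=np.array([.9951,.0990]);y=np.array([-.0990,.9951])
p=cw(281,261.5,.007,190,130,5)
print('ring',p,'local',(p[:2]-c)@x,(p[:2]-c)@y, px('scene',p), 'diam', cw(327,261,.007,190,130,5)[1]-cw(235,261,.007,190,130,5)[1])
im=get_image('scene');g=cv2.cvtColor(im,cv2.COLOR_RGB2HSV)
u,v=px('scene',p).astype(int)
m=((g[...,0]>10)&(g[...,0]<35)&(g[...,1]>110)&(g[...,2]>70)).astype(np.uint8)
n,l,s,ce=cv2.connectedComponentsWithStats(m)
for i in range(1,n):
  if s[i,4]>15 and abs(ce[i][0]-u)<60 and abs(ce[i][1]-v)<60: print(s[i],ce[i],w('scene',*ce[i],.006))
tcp=p[:2]+y*.005; go(tcp[0],tcp[1],.10,275.7); print('tcp target',tcp)
a=im[v-50:v+50,u-67:u+67,::-1];cv2.imwrite('pics/c7.png',cv2.resize(a,None,fx=5,fy=5,interpolation=2))
"
```

```text
ring [0.58251252 0.12962201 0.007     ] local 0.003501762300595271 0.12850823436424155 [314.00981731 327.99002099] diam -0.04401262890481587
[302 319  25  22 347] [314.12103746 329.24207493] [0.58374167 0.13132395 0.006     ]
t 17.88 pos [0.4411 0.056  0.1623] yaw -84.22 tilt [ 0.002 -0.    -1.   ] q [-0.06  0.12 -0.36  1.09  0.   -1.73] w 0.0854 gf 0.0 ft [ 0.9  0.4 -1.2]
shift units [-0.2561 -0.5922  0.2503] turn rz 0.0009
tcp target [0.58201752 0.13459751]
```

View pics/c7.png

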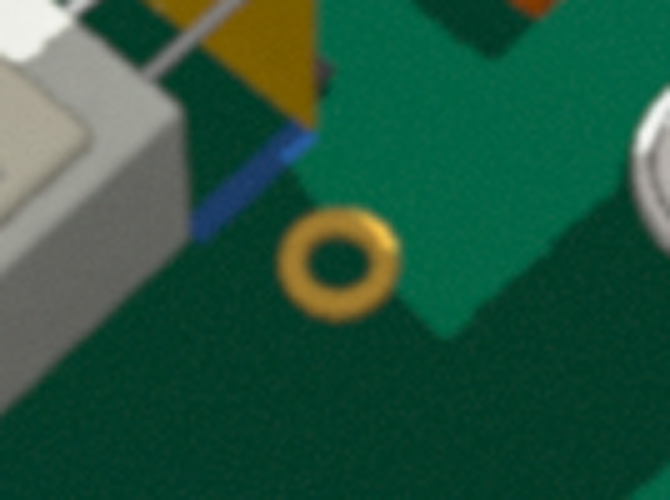

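step_arm(commands=[[-0.4, [-0.1, 0, 0], [0, 0, 0]], [-0.4, [-0.1, -0.06, 0], [0, 0, 0]], [-0.4, [-0.06, -0.1, 0], [0, 0, 0]], [-0.4, [0, -0.1, 0], [0, 0, 0]], [-0.4, [0, -0.1, 0], [0, 0, 0]], [-0.4, [0, -0.1, 0], [0, 0, 0]], [-0.4, [0, -0.084, 0], [0, 0, 0]], [-0.4, [0, -0.05, 0], [0, 0, 0]], [-0.4, [0, 0, 0.06], [0, 0, 0]], [-0.4, [0, 0, 0.08], [0, 0, 0]], [-0.4, [0, 0, 0.06], [0, 0, 0]], [-0.4, [0, 0, 0], [0, 0, 0]], [-0.4, [0, 0, 0], [0, 0, 0]]])

```text
time: 18.97
eef_pos: [0.5809, 0.1355, 0.11]
tool_rot: [2.328, -2.105, -0.004]
ft_force: [-0.8, 0.1, 0.7]
grip_width: 0.0599
gripper_force: 0.0
```

```bash
python3 -c "
from h import *
go(.5825,.1355,.007,275.7)"
```

```text
t 18.97 pos [0.5809 0.1355 0.11  ] yaw -84.23 tilt [-0.004 -0.    -1.   ] q [ 0.09  0.4  -0.1   1.07  0.   -1.58] w 0.0599 gf 0.0 ft [-0.8  0.1  0.7]
shift units [ 0.0006 -0.0079  0.4121] turn rz 0.0008
```

step_arm(commands=[[-0.4, [0, -0.005, 0.06], [0, 0, 0]], [-0.4, [0, 0, 0.08], [0, 0, 0]], [-0.4, [0, 0, 0.08], [0, 0, 0]], [-0.4, [0, 0, 0.07], [0, 0, 0]], [-0.4, [0, 0, 0.05], [0, 0, 0]], [-0.4, [0, 0, 0.04], [0, 0, 0]], [-0.4, [0, 0, 0.02], [0, 0, 0]], [-0.4, [0, 0, 0.01], [0, 0, 0]], [-0.4, [0, 0, 0], [0, 0, 0]], [-0.4, [0, 0, 0], [0, 0, 0]]], squeeze=30)

```text
time: 19.8
eef_pos: [0.5836, 0.1358, 0.01]
tool_rot: [-2.33, 2.106, -0.001]
ft_force: [0.2, 0.3, -0.6]
grip_width: 0.0598
gripper_force: 0.0
```

```bash
python3 -c "
from h import *
go(.5825,.1355,.007,275.7)"
```

```text
t 19.8 pos [0.5836 0.1358 0.01  ] yaw -84.22 tilt [ 0.001  0.    -1.   ] q [ 0.09  0.49 -0.24  0.84 -0.   -1.58] w 0.0598 gf 0.0 ft [ 0.2  0.3 -0.6]
shift units [0.0006 0.0045 0.012 ] turn rz 0.0009
```

Down a little more, then close.

step_arm(commands=[[-0.4, [0, 0, 0.012], [0, 0, 0]], [-0.4, [0, 0, 0], [0, 0, 0]], [0.05, [0, 0, 0], [0, 0, 0]], [0.3, [0, 0, 0], [0, 0, 0]], [0.6, [0, 0, 0], [0, 0, 0]], [1, [0, 0, 0], [0, 0, 0]], [1, [0, 0, 0], [0, 0, 0]], [1, [0, 0, 0], [0, 0, 0]], [1, [0, 0, 0], [0, 0, 0]]], squeeze=30)

```text
time: 20.55
eef_pos: [0.5832, 0.1357, 0.0069]
tool_rot: [-2.33, 2.106, -0.001]
ft_force: [-1.6, -0.7, 6.0]
grip_width: 0.042
gripper_force: 29.9
```

```bash
python3 -c "
from h import *
go(.5825,.1355,.007,275.7)"
```

```text
t 20.55 pos [0.5832 0.1357 0.0069] yaw -84.22 tilt [ 0.001 -0.    -1.   ] q [ 0.09  0.5  -0.24  0.83 -0.   -1.58] w 0.042 gf 29.9 ft [-1.6 -0.7  6. ]
shift units [ 0.0006  0.003  -0.0005] turn rz 0.0009
```

step_arm(commands=[[1, [0, 0, -0.03], [0, 0, 0]], [1, [0, 0, -0.06], [0, 0, 0]], [1, [0, 0, -0.08], [0, 0, 0]], [1, [0, 0, -0.08], [0, 0, 0]], [1, [0, 0, -0.08], [0, 0, 0]], [1, [0, 0, -0.05], [0, 0, 0]], [1, [-0.06, 0.05, 0], [0, 0, 0]], [1, [-0.06, 0.09, 0], [0, 0, 0]], [1, [-0.06, 0.09, 0], [0, 0, 0]], [1, [-0.06, 0.09, 0], [0, 0, 0]], [1, [-0.06, 0.09, 0], [0, 0, 0]], [1, [-0.046, 0.08, 0], [0, 0, 0]], [1, [-0.02, 0.05, 0], [0, 0, 0]], [1, [0, 0, 0], [0, 0, 0]], [1, [0, 0, 0], [0, 0, 0]]])

```text
time: 21.8
eef_pos: [0.44, 0.2133, 0.1019]
tool_rot: [-2.331, 2.105, -0.001]
ft_force: [1.8, 0.2, -0.1]
grip_width: 0.0419
gripper_force: 30.6
```

```bash
python3 -c "
from h import *
go(.4393,.2132,.019,275.7)
p=[.4398,.2077,.116]; u,v=px('scene',p).astype(int); im=get_image('scene')
cv2.imwrite('pics/c8.png',cv2.resize(im[v-50:v+70,u-80:u+80,::-1],None,fx=5,fy=5,interpolation=2));print(u,v)"
```

```text
t 21.8 pos [0.44   0.2133 0.1019] yaw -84.18 tilt [ 0.001  0.    -1.   ] q [ 0.28  0.24 -0.37  0.96 -0.   -1.39] w 0.0419 gf 30.6 ft [ 1.8  0.2 -0.1]
shift units [2.000e-04 3.200e-03 3.316e-01] turn rz 0.0014
403 279
```

View pics/c8.png

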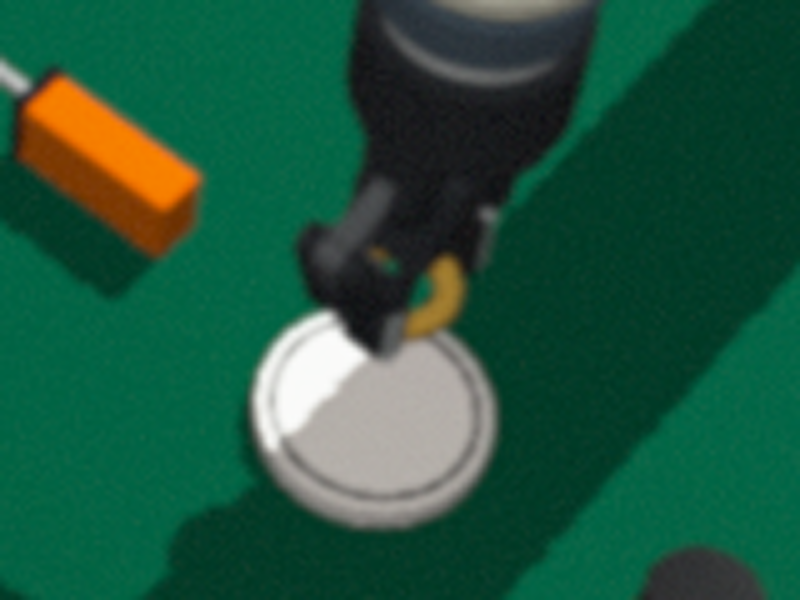

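The ring is held level between the fingers above the disc, and the rod stands to the left. I lower it slowly.

step_arm(commands=[[1, [0, 0.003, 0.04], [0, 0, 0]], [1, [0, 0, 0.06], [0, 0, 0]], [1, [0, 0, 0.06], [0, 0, 0]], [1, [0, 0, 0.06], [0, 0, 0]], [1, [0, 0, 0.04], [0, 0, 0]], [1, [0, 0, 0.03], [0, 0, 0]], [1, [0, 0, 0.02], [0, 0, 0]], [1, [0, 0, 0.01], [0, 0, 0]], [1, [0, 0, 0.005], [0, 0, 0]], [1, [0, 0, 0], [0, 0, 0]], [1, [0, 0, 0], [0, 0, 0]]])

```text
time: 22.77
eef_pos: [0.4392, 0.2132, 0.0204]
tool_rot: [-2.33, 2.106, -0.001]
ft_force: [0.6, -0.9, -0.3]
grip_width: 0.042
gripper_force: 30.6
```

```bash
python3 -c "
from h import *
go(.4393,.2132,.019,275.7)"
```

```text
t 22.77 pos [0.4392 0.2132 0.0204] yaw -84.23 tilt [ 0.001  0.    -1.   ] q [ 0.28  0.33 -0.5   0.75  0.   -1.39] w 0.042 gf 30.6 ft [ 0.6 -0.9 -0.3]
shift units [-0.0001 -0.0003  0.0057] turn rz 0.0008
```

step_arm(commands=[[1, [0, 0, 0.003], [0, 0, 0]], [1, [0, 0, 0.003], [0, 0, 0]], [1, [0, 0, 0], [0, 0, 0]], [0.0, [0, 0, 0], [0, 0, 0]], [-0.1, [0, 0, 0], [0, 0, 0]], [-0.3, [0, 0, 0], [0, 0, 0]], [-0.5, [0, 0, 0], [0, 0, 0]], [-0.5, [0, 0, 0], [0, 0, 0]], [-0.5, [0, 0, -0.02], [0, 0, 0]], [-0.5, [0, 0, -0.06], [0, 0, 0]], [-0.5, [0, 0, -0.1], [0, 0, 0]], [-0.5, [0, 0, -0.12], [0, 0, 0]], [-0.5, [0, 0, -0.12], [0, 0, 0]], [-0.5, [0, 0, -0.12], [0, 0, 0]], [-0.5, [0, 0, -0.1], [0, 0, 0]], [-0.5, [0, 0, 0], [0, 0, 0]], [-0.5, [0, 0, 0], [0, 0, 0]]])

```text
time: 24.18
eef_pos: [0.4394, 0.2133, 0.1799]
tool_rot: [-2.329, 2.105, -0.003]
ft_force: [-0.5, -0.0, -0.7]
grip_width: 0.0642
gripper_force: 0.0
```

```bash
python3 -c "
from h import *
s=telemetry.observe();print(s['time'],s['eef_pos'],s['grip_width'])
im=get_image('scene')
cv2.imwrite('pics/c9.png',cv2.resize(im[170:390,230:500,::-1],None,fx=2.6,fy=2.6,interpolation=2))
g=cv2.cvtColor(im,cv2.COLOR_RGB2HSV);m=((g[...,0]>10)&(g[...,0]<32)&(g[...,1]>90)&(g[...,2]>60)).astype(np.uint8)
n,l,st,ce=cv2.connectedComponentsWithStats(m)
for i in range(1,n):
  if st[i,4]>15 and 360<ce[i][0]<440 and 270<ce[i][1]<345: print(st[i],ce[i],'ring',w('scene',*ce[i],.018))
"
```

```text
24.1833 [0.43943569 0.21328382 0.17993827] 0.06423087007651768
[387 300  22  20 228] [397.52631579 309.56140351] ring [0.44190198 0.20931892 0.018     ]
```

View pics/c9.png

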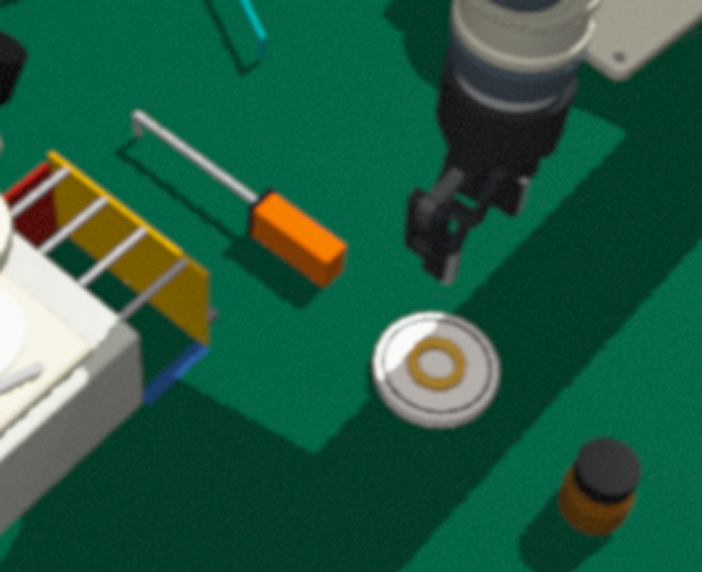

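The ring lies flat at crop (437,363), inside the black circle and about 3 mm off centre. The rod stands on its foot and the gripper is clear. I'm handing in.

```bash
python3 -c "
from bench import workorder
print(workorder.job_done())"
```

```text
the job is handed in; nothing more can be done
None
```

I handed the job in at about 24 s of the 72 s allowed: the ring was drawn out with the hook and set down flat on the disc about 3 mm off centre, the rod stands on its foot clear of the gap, and I kept clear of the jar and eyepiece; no verdict was returned.

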